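# Load the heated specimen stage from the tray pile

### The job

First raise the heated stage's stiff cover to about 55 degrees. Then lift only the top tray, the one with the metal specimens, off the nested pile, keeping it roughly level, and slide it lengthwise between the stage's rails, under the raised cover, until it is fully home against the red back stop. Leave the cover standing at about 55 degrees, the other trays undisturbed in their pile and everything else where it stands.

Things in the scene. Friction and masses are not known exactly. Their poses are not given: they have to be found in the camera images.
- stage: heated specimen stage, fixed: white box 270 mm (its x) by 160 mm (y) with a flat track on top, 48 mm above the bench. Origin on the bench under it; x runs along the track from the open front (x = -130 mm) to the hinge end (+140 mm), to the robot's left within 20 degrees; z up. Two steel rails along the track, 8 mm high and 8 mm wide, inner faces at y = +-36 mm, from x = -120 to +118 mm
- home (a point): on the track, where the centre of the tray's underside lies when fully home: stage frame (68, 0, 48) mm, axes as the stage. With the cover at 55 degrees it lies under the cover, so slide the tray in from the front: closed fingers tilted forward 30 to 45 degrees, pushing its near end wall, keep the gripper's body clear of the cover
- back_stop (a point): middle of the foot of the red back stop's face, which closes the track: stage frame (118, 0, 48) mm; the stop is 20 mm high and the tray's far end meets it when home
- track_front (a point): on the track in front of the cover, where the tray's centre can be set down: stage frame (-45, 0, 48) mm, axes as the stage; with the cover at 55 degrees it is free from above
- cover (a joint): angle of the stage's cover in rad: 0 = shut (level), grows as it rises, limits 0 and 1.75. Stiff friction hinge: it stays where it is left; about 5 N at the bar moves it. White frame with a clear window, 120 mm from hinge to front edge, 136 mm wide, 6 mm thick, with a lip 14 mm deep below its front edge
- cover_hinge (a point): middle of the cover's hinge axis, which runs along the stage's y: stage frame (130, 0, 98) mm
- cover_bar (a point): middle of the cover's orange bar handle: round, 10 mm thick, 100 mm long along the stage's y, on two end arms 30 mm in front of the cover's edge, at stage frame (130 - 150 cos a, 0, 98 + 150 sin a) mm for cover angle a. Shut, it hangs 45 mm clear above the track: closed fingers tilted forward 40 degrees can hook under it from the front and push it up round its arc
- tray_top: top tray of the pile, the only one with specimens (silvery; three copper and brass discs fixed on its floor). Aluminium, 0.14 to 0.28 kg. Origin at the centre of its underside, x along its length, z up. Foot 90 by 52 mm, z = 0 to 14 mm; rim band 100 (x) by 62 mm (y), z = 14 to 32 mm, walls 3 mm, 15 mm deep inside. It stands on the track lengthwise, either way round, its band above the rails
- tray_rim (a point): centre of the top tray's rim, 32 mm above its underside, axes as the tray. In the pile each foot sits 14 mm deep, with 2 mm play, in the tray below, so only the 18 mm rim bands show, one on another: grip across the 62 mm width with the fingertips 8 to 15 mm below this rim, so as not to catch the next tray
- tray_b: empty grey tray of the pile, second from the top, same shape as the top tray; stays in the pile
- tray_c: empty grey tray of the pile, third from the top, same shape as the top tray; stays in the pile
- tray_d: empty grey tray of the pile, at the bottom, same shape as the top tray; stays in the pile, standing on a fixed blue mat 120 by 80 mm, 6 mm thick
- jar: amber glass jar with a lid, 48 mm across, 75 mm tall, standing beside the pile; bystander, origin at the centre of its underside
- case: blue round lens case, 40 mm across, 60 mm tall, standing on the other side of the pile; bystander, origin under its centre
- weight: brass cylinder weight, 36 mm across, 35 mm tall, standing beside the stage; bystander, origin under its centre
- lens_cap: flat grey lens cap, 54 mm across, 9 mm thick, lying on the bench near the robot; bystander, origin under its centre
- wash: white plastic bottle with a red cap, 60 mm across, 150 mm tall, standing at the back; bystander, origin under its centre
- driver: screwdriver, 160 mm long, lying on the bench at one side; bystander

How it is judged:
By the outcome, as a careful person would: the job done as asked, in the order asked, and still so for the second after the job is handed in, with the robot touching nothing.
It also fails if it takes over 67 s, if anything falls off the work surface, if the arm or the gripper's body presses on something with over 40 N, if the wrist force passes 120 N, or if a joint passes its speed limit or range.

### The arm

A 6-joint arm with a two-finger parallel gripper is mounted at the origin on the work surface. World frame = base frame: x ahead of the robot, y to its left, z up, the work surface at z = 0. Lengths are in m, angles in rad, forces in N, time in s.
With the tool pointing down it reaches from about 0.4 to 0.825 m from the base axis. Payload 7 kg.
Tool frame: the origin (TCP) lies on the centre line of the jaws, within the pads' length; the fingertips stand tip_reach ahead of it and the grasp point (between the pads) is the TCP (tip_reach is the distance from the TCP to the fingertips, in m); z points along the fingers, y is the line along which they close (so a half turn about z gives the same grasp; the last joint's range is limited). The gripper opens to 88 mm and grips with 3 to 60 N. Pads are 19 mm wide; open, the fingers measure 130 mm over their backs; the gripper's body (78 mm by 193 mm) begins 47 mm behind the grasp point.
Start: joints at [-1.002, 0.359, 0.012, 0, -1.224, -0.288], TCP at [0.187, -0.649, 0.246] pointing down, gripper open.
Joint ranges: [-3.07, 3.07], [-1.43, 2.12], [-1.02, 1.25], [-3.03, 1.67], [-3.05, -0], [-3.03, 3.03]. Speed limits (rad/s): [2.39, 2.39, 3.01, 3.14, 3.14, 3.14].

### API

Orientations are given as [roll, pitch, yaw] about the fixed x, y, z axes, in that order (R = Rz(yaw) Ry(pitch) Rx(roll)).
In Python, from station import get_state, grab_frame, calibration, job_done, find_in, mark_of, tip_reach gives the robot as it stands.
- The arm moves only by the shell command python3 -m handwheel 'ROWS' [OPENING] [FORCE]. ROWS is JSON, a list of rows, each an object with "delta_pos": the shift along the world's x, y, z in units of 30 mm (1.0 is 30 mm), a list of three; "dr": the turn, a rotation vector about the world's x, y, z in degrees, a list of three. In form: [{"delta_pos": [tx, ty, tz], "dr": [rx, ry, rz]}, ...]. A call has 1 to 10 rows; each row shifts and turns the commanded pose from where the row before left it; what a row does not reach is not made up. A row lasts 1/10 s, in which the tool goes at most 50 mm and 8.59 degrees, less where a joint would pass 70% of its speed; a pose out of reach is approached as far as the arm can. A call is refused whole if a number of a shift passes 1 or a number of a turn 8.59, either way. A call with a gripper value outside its range is refused whole. OPENING is the closure, from -1 (fully open) to 1 (shut), set as the call begins (- or left out, the last holds). The fingers move at their own pace and stop on an object; FORCE is the grip in N (left out, the last holds). Time passes only in rows, so rows that do not move let the fingers close. It gives the time, the measured TCP pose, the force, the opening and the grip force at its end, in the units of the state.
- get_state(): the state, without advancing time (a new reading comes with each control period).
- grab_frame(name): name is "scene" or "top" or "wrist"; returns the picture (400x640x3 uint8, red, green, blue); there is no depth.
- calibration(name): a dict with "fx", "fy", "cx", "cy" (pixels), "extrinsics" (4x4, takes a point from world to camera coordinates). Camera axes: x right, y down, z forward; pixel columns grow to the right and rows downward; lengths in m; the calibration is good to about 2 mm. A picture is of the moment at which its call begins: read the wrist's pose just before it. calibration takes no time and is no camera call; for the wrist camera it gives the pose at the moment of the call.
- job_done(): hands the job in; it is judged then, once.
Trained networks look in the newest picture that a camera, given by its name, has taken for a name from the list of things; names that differ only in an ending like _2 or _b are one class to them, and where a whole thing is asked for, a point or a joint stands for the part that bears it (a point fixed in the world has none). Each returns a list of dicts, best first, with "conf" (0 to 1); they miss things now and then, are a little off and sometimes report something else, mostly with a low value. They report only what shows in the picture. A call takes as long as a camera call.
- find_in(camera, query): "location" ([column, row] in pixels, amid what is visible of it).
- mark_of(camera, query): "location" ([column, row] in pixels: a listed point, or the origin of a listed thing).
The state is a dict: "t": time; "q": joint angles; "qd": joint speeds; "joint_efforts": joint torques, N m; "eef_pos": TCP position; "ee_rot": TCP orientation; "force": force on the tool from outside, world axes, zero at the start; "moment": the same for the moment, N m; "width": finger opening in m; "gripper_force": force on a finger pad.
Only numpy, scipy, OpenCV 4.12 (cv2) and the standard library are available. Lean on these libraries where they do the work, as an engineer would, in place of code of your own. Each camera call takes 0.05 s, during which the arm holds its last target. There are 200 camera calls.

## Working session

There is one attempt and no reset: what is moved stays moved. The work goes in short steps, Python scripts to look and compute and a shell command to move; the robot and the scene stay as the last step left them, time stands still between calls to the robot, and variables do not carry over. Pictures are saved under pics/ and viewed, at most 10 in all, crops included, and the job is handed in when it is done.

```bash
mkdir -p pics
cat > h.py <<'E'
import numpy as np, cv2
from station import *
def ray(cam,px):
    c=calibration(cam); T=np.array(c["extrinsics"]); R=T[:3,:3]; t=T[:3,3]
    d=R.T@np.array([(px[0]-c["cx"])/c["fx"],(px[1]-c["cy"])/c["fy"],1]); return -R.T@t,d
def atz(cam,px,z):
    o,d=ray(cam,px); return o+d*(z-o[2])/d[2]
def proj(cam,p):
    c=calibration(cam); T=np.array(c["extrinsics"]); q=T[:3,:3]@np.array(p)+T[:3,3]
    return np.array([c["fx"]*q[0]/q[2]+c["cx"],c["fy"]*q[1]/q[2]+c["cy"]])
def tri(a,b):
    A=np.zeros((3,3));v=np.zeros(3)
    for o,d in (a,b):
        d=d/np.linalg.norm(d);P=np.eye(3)-np.outer(d,d);A+=P;v+=P@o
    return np.linalg.solve(A,v)
def save(cam,name):
    im=grab_frame(cam); cv2.imwrite("pics/"+name,im[:,:,::-1]); return im
E
python3 - <<'E'
from h import *
np.set_printoptions(precision=4,suppress=True)
a=save("scene","s1.png");b=save("top","t1.png")
cv2.imwrite("pics/both.png",cv2.resize(np.vstack([a,b])[:,:,::-1],(480,600)))
print(get_state(), tip_reach if not callable(tip_reach) else tip_reach())
for q in ["home","back_stop","track_front","cover_hinge","cover_bar","tray_rim","tray_top","stage","jar","case","weight","lens_cap","wash"]:
    r={}
    for c in ["scene","top"]:
        m=mark_of(c,q); r[c]=m[0] if m else None
    s=q+" "+str([(np.round(v["location"],1),round(v["conf"],2)) if v else None for v in r.values()])
    if all(r.values()): s+=" "+str(tri(ray("scene",r["scene"]["location"]),ray("top",r["top"]["location"])))
    print(s)
E
```

```text
{'t': 0.1, 'q': array([-1.0019,  0.3593,  0.0111, -0.0003, -1.2241, -0.2881]), 'qd': array([-0.0003, -0.0017,  0.0032,  0.0006, -0.0007,  0.0015]), 'joint_efforts': array([ -0.0018, -58.4162,  29.375 ,   7.0155,   0.0102,  -0.    ]), 'eef_pos': array([ 0.1869, -0.6482,  0.2447]), 'ee_rot': array([ 3.1401, -0.0001, -2.8609]), 'force': array([-0.377 ,  0.2895,  0.0303]), 'moment': array([0.0104, 0.0129, 0.0101]), 'gripper_force': 0.0, 'width': 0.08763359458148236} 0.019
home [(array([227.5, 167.9]), 0.72), (array([394.5, 209. ]), 0.55)] [ 0.5942 -0.1273  0.1013]
back_stop [(array([403.1, 234. ]), 0.7), None]
track_front [(array([346.8, 200.1]), 0.59), (array([294.7, 238.2]), 0.71)] [0.5138 0.1361 0.0479]
cover_hinge [(array([380.8, 222.4]), 0.68), (array([225.3, 220.5]), 0.88)] [0.5711 0.2751 0.0798]
cover_bar [(array([359.2, 177.5]), 0.85), (array([287.5, 242.2]), 0.75)] [0.5022 0.1539 0.1143]
tray_rim [(array([226.2, 154.7]), 0.85), (array([439.6, 219.3]), 0.64)] [ 0.5489 -0.2102  0.0949]
tray_top [(array([228.7, 166. ]), 0.55), (array([437., 221.]), 0.77)] [ 0.5458 -0.213   0.057 ]
stage [(array([357.7, 225. ]), 0.62), (array([279.6, 237. ]), 0.97)] [ 0.5197  0.1762 -0.0123]
jar [(array([250.6, 199.6]), 0.66), (array([394.8, 210.5]), 0.63)] [ 0.5787 -0.121  -0.0031]
case [(array([403.6, 230.3]), 0.23), (array([457.2, 247.9]), 0.43)] [0.5044 0.0343 0.1061]
weight [(array([336. , 252.1]), 0.81), (array([281.5, 188.3]), 0.43)] [0.645  0.1724 0.0005]
lens_cap [(array([317.1, 179.2]), 0.54), (array([355.4, 280.4]), 0.93)] [ 0.4013 -0.0131 -0.0062]
wash [(array([255.2, 257.2]), 0.65), (array([334.3, 148.8]), 0.92)] [0.7486 0.0281 0.0047]
```

Run:
```python
import cv2,numpy as np
a=cv2.imread("pics/s1.png")[110:290,180:450];b=cv2.imread("pics/t1.png")[130:300,180:480]
a=cv2.resize(a,None,fx=2,fy=2);b=cv2.resize(b,None,fx=1.333*1.0,fy=1.333)
a=cv2.resize(cv2.imread("pics/s1.png")[130:270,190:450],(557,300),interpolation=cv2.INTER_CUBIC)
b=cv2.resize(cv2.imread("pics/t1.png")[150:300,190:480],(580,300),interpolation=cv2.INTER_CUBIC)
o=np.zeros((600,580,3),np.uint8);o[:300,:557]=a;o[300:]=b
cv2.imwrite("pics/c1.png",o)
```

```text
(no output)
```

View pics/c1.png

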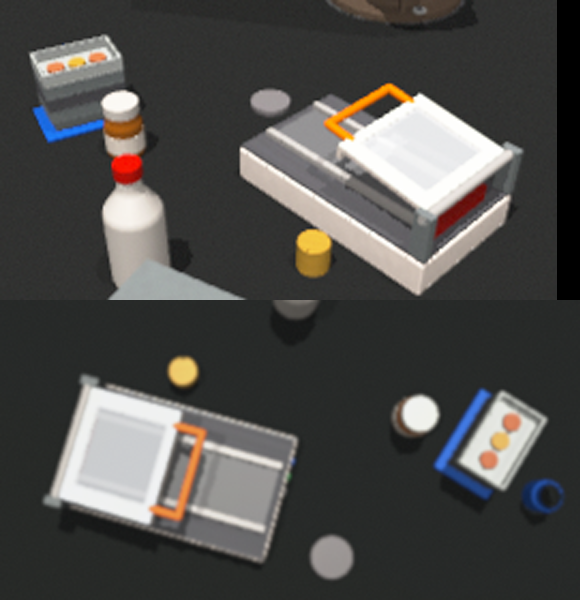

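The crop shows the stage with its front to the right (robot's right), the orange bar at top-image px ~(285,237), and the pile at ~(440,220) with the jar on its left and the case at lower right. Next I'll segment for exact poses.

Run:
```python
from h import *
np.set_printoptions(precision=4,suppress=True)
im=cv2.imread("pics/t1.png"); hsv=cv2.cvtColor(im,cv2.COLOR_BGR2HSV)
f=lambda x,y:(190+x/2,150+y/2)
# bar
m=((hsv[...,0]>8)&(hsv[...,0]<20)&(hsv[...,1]>170)&(hsv[...,2]>120)).astype(np.uint8);m[:,:250]=0;m[:,320:]=0
ys,xs=np.nonzero(m);r=cv2.minAreaRect(np.c_[xs,ys].astype(np.float32));bp=cv2.boxPoints(r);print("bar",r,[atz("top",p,.098)[:2] for p in bp])
print("stage top corners",[atz("top",f(*p),.048)[:2] for p in [(297,437),(265,560)]])
print("rails",[atz("top",f(*p),.056)[:2] for p in [(283,465),(263,528)]])
print("hinge ends",[atz("top",f(*p),.098)[:2] for p in [(90,382),(53,502)]])
print("tray rim z.092",[atz("top",f(*p),.092)[:2] for p in [(500,392),(547,418),(503,490),(455,462)]])
g=hsv[...,2]; m=((g>110)&(hsv[...,1]<150)).astype(np.uint8); m[:,:417]=0; m[:,466:]=0;m[:190]=0;m[260:]=0
n,l,s,c=cv2.connectedComponentsWithStats(m); k=1+np.argmax(s[1:,4]);ys,xs=np.nonzero(l==k)
r=cv2.minAreaRect(np.c_[xs,ys].astype(np.float32));print("tray",r,atz("top",r[0],.092),[atz("top",p,.092)[:2] for p in cv2.boxPoints(r)])
for q in ["case","jar"]:
  print(q,[(x["location"],x["conf"]) for c in["top"] for x in (grab_frame(c) is not None and find_in(c,q))])
```

```text
bar ((279.3489685058594, 235.6324005126953), (14.298542976379395, 46.64667510986328), 15.068489074707031) [array([0.4718, 0.2018]), array([0.5777, 0.1719]), array([0.5681, 0.1391]), array([0.4624, 0.1693])]
stage top corners [array([0.1995, 0.0367]), array([0.0601, 0.0785])]
rails [array([0.17  , 0.0546]), array([0.0992, 0.08  ])]
hinge ends [array([0.2796, 0.276 ]), array([0.1481, 0.3183])]
tray rim z.092 [array([ 0.2569, -0.1981]), array([ 0.2267, -0.2507]), array([ 0.1483, -0.1956]), array([ 0.1802, -0.1422])]
tray ((440.823486328125, 219.7941131591797), (27.954267501831055, 43.046146392822266), 30.963754653930664) [ 0.549  -0.2158  0.092 ] [array([ 0.5234, -0.1593]), array([ 0.6108, -0.2169]), array([ 0.5748, -0.2725]), array([ 0.4881, -0.2146])]
case [([278.0, 232.9], 0.62), ([456.1, 244.3], 0.46)]
jar [([395.7, 207.6], 0.64)]
```

Run:
```python
from h import *
from scipy.optimize import least_squares
np.set_printoptions(precision=4,suppress=True)
f=lambda x,y:(190+x/2,y/2)
obs=[]
for p,s in [((297,437),(-130,-80,48)),((265,560),(-130,80,48)),((283,465),(-120,-40,56)),((263,528),(-120,40,56))]: obs.append(("top",f(*p),s))
for (sx,sy),s in [((240,150),(-130,-80,48)),((331,95),(-130,80,48))][:1]: obs.append(("scene",(190+sx*260/557,130+sy*140/300),s))
def P(v,s):
    c,n=np.cos(v[2]),np.sin(v[2]);x,y,z=np.array(s)/1000;return np.array([v[0]+c*x-n*y,v[1]+n*x+c*y,z])
for cam,l,s in [("scene",(359.2,177.5),(-20,0,98)),("top",(287.5,242.2),(-20,0,98)),("top",(225.3,220.5),(130,0,98)),("scene",(380.8,222.4),(130,0,98)),("top",(294.7,238.2),(-45,0,48)),("scene",(346.8,200.1),(-45,0,48)),("top",(279.6,237),(0,0,0))]: obs.append((cam,l,s))
r=least_squares(lambda v:np.concatenate([proj(c,P(v,s))-np.array(l) for c,l,s in obs]),[.52,.178,1.29],loss="soft_l1")
print(r.x,np.degrees(r.x[2]));print(r.fun.reshape(-1,2))
cal=calibration("top");print(cal["fx"],np.array(cal["extrinsics"]))
```

```text
[0.5214 0.1751 1.2803] 73.35318493579365
[[-0.361  -0.314 ]
 [-1.286   0.948 ]
 [-1.3293  0.0416]
 [ 0.1171  0.138 ]
 [-2.3141 -2.8974]
 [-3.6553  8.7196]
 [-1.951  -4.9886]
 [-0.3273 -0.0759]
 [27.7693 -7.0302]
 [ 2.015   1.9638]
 [-0.2592 -1.6559]
 [ 1.3253 -1.3361]]
432.19923660326344 [[-0.022  -0.9998 -0.0026  0.0941]
 [-0.9935  0.0221 -0.1115  0.6209]
 [ 0.1115  0.0001 -0.9938  1.0645]
 [ 0.      0.      0.      1.    ]]
```

```bash
python3 -m handwheel '[{"delta_pos":[0.4,1,0],"dr":[0,0,2.87]},{"delta_pos":[0.4,1,0],"dr":[0,0,2.87]},{"delta_pos":[0.4,1,0],"dr":[0,0,2.87]},{"delta_pos":[0.4,1,0],"dr":[0,0,2.87]},{"delta_pos":[0.4,1,0],"dr":[0,0,2.87]},{"delta_pos":[0.4,1,0],"dr":[0,0,2.87]},{"delta_pos":[0.4,1,0],"dr":[0,0,2.87]},{"delta_pos":[0.4,1,0],"dr":[0,0,2.87]},{"delta_pos":[0.4,1,0],"dr":[0,0,2.87]},{"delta_pos":[0.4,1,0],"dr":[0,0,2.87]}]' 1 20
python3 -m handwheel '[{"delta_pos":[0.4,1,0],"dr":[0,0,2.87]},{"delta_pos":[0.4,1,0],"dr":[0,0,2.87]},{"delta_pos":[0.4,1,0],"dr":[0,0,2.87]},{"delta_pos":[0.4,1,0],"dr":[0,0,2.87]},{"delta_pos":[0.4,1,0],"dr":[0,0,2.87]},{"delta_pos":[0.4,1,0],"dr":[0,0,2.87]},{"delta_pos":[0.4,1,0],"dr":[0,0,2.87]},{"delta_pos":[0.4,1,0],"dr":[0,0,2.87]},{"delta_pos":[0.4,1,0],"dr":[0,0,2.87]},{"delta_pos":[0.4,1,0],"dr":[0,0,2.87]}]'
python3 -m handwheel '[{"delta_pos":[0.23,0.47,-0.2],"dr":[3.84,-1.13,0]},{"delta_pos":[0.23,0.47,-0.2],"dr":[3.84,-1.13,0]},{"delta_pos":[0.23,0.47,-0.2],"dr":[3.84,-1.13,0]},{"delta_pos":[0.23,0.47,-0.2],"dr":[3.84,-1.13,0]},{"delta_pos":[0.23,0.47,-0.2],"dr":[3.84,-1.13,0]},{"delta_pos":[0.23,0.47,-0.2],"dr":[3.84,-1.13,0]},{"delta_pos":[0.23,0.47,-0.2],"dr":[3.84,-1.13,0]},{"delta_pos":[0.23,0.47,-0.2],"dr":[3.84,-1.13,0]},{"delta_pos":[0.23,0.47,-0.2],"dr":[3.84,-1.13,0]},{"delta_pos":[0.23,0.47,-0.2],"dr":[3.84,-1.13,0]}]'
cat >> h.py <<'E'
from scipy.spatial.transform import Rotation as Ro
S=np.array([.521,.175,0]);YAW=np.radians(73.5)
RS=Ro.from_euler("z",YAW).as_matrix()
def st(v): return (RS.T@(np.array(v)-S))*1000
def wo(v): return S+RS@np.array(v)/1000
def where():
    s=get_state(); R=Ro.from_euler("xyz",s["ee_rot"]).as_matrix()
    print("t",s["t"],"tcp",s["eef_pos"],"stage mm",st(s["eef_pos"]),"\n tool in stage axes (cols xyz)\n",RS.T@R,"\nF",s["force"],"F stage",RS.T@s["force"],"w",s["width"])
    return s
np.set_printoptions(precision=4,suppress=True)
E
python3 - <<'E'
from h import *
where()
a=save("scene","s2.png")[110:290,180:450]; b=save("wrist","w2.png")
cv2.imwrite("pics/c2.png",np.vstack([cv2.resize(a,(450,300)),cv2.resize(b,(450,281))])[:,:,::-1])
E
```

```text
t: 2.6
eef_pos: [0.3073, -0.3474, 0.2458]
ee_rot: [-3.141, 0.0, -2.358]
force: [-0.0, -0.3, -0.2]
width: 0.013
gripper_force: 0.0
t: 3.6
eef_pos: [0.4273, -0.0472, 0.2459]
ee_rot: [-3.141, 0.001, -1.857]
force: [0.5, -0.3, 0.8]
width: 0.0001
gripper_force: 0.0
t: 4.6
eef_pos: [0.4967, 0.0929, 0.186]
ee_rot: [-3.141, 0.702, -1.858]
force: [-1.0, 0.4, -0.7]
width: 0.0008
gripper_force: 0.0
t 4.6 tcp [0.4967 0.0929 0.186 ] stage mm [-85.5978  -0.0292 185.9588] 
 tool in stage axes (cols xyz)
 [[-0.7638 -0.0001  0.6455]
 [-0.0003  1.     -0.0002]
 [-0.6455 -0.0004 -0.7638]] 
F [-0.9901  0.4384 -0.69  ] F stage [ 0.1391  1.0739 -0.69  ] w 0.0007533783968367961
```

View pics/c2.png

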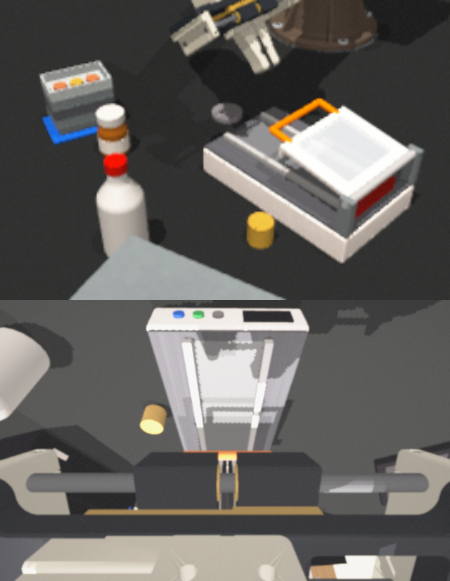

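```bash
python3 -m handwheel '[{"delta_pos":[0,0,-0.66],"dr":[0,0,0]},{"delta_pos":[0,0,-0.66],"dr":[0,0,0]},{"delta_pos":[0,0,-0.66],"dr":[0,0,0]},{"delta_pos":[0,0,-0.66],"dr":[0,0,0]},{"delta_pos":[0,0,-0.66],"dr":[0,0,0]},{"delta_pos":[0.114,0.384,0],"dr":[0,0,0]},{"delta_pos":[0.114,0.384,0],"dr":[0,0,0]},{"delta_pos":[0.114,0.384,0],"dr":[0,0,0]},{"delta_pos":[0.114,0.384,0],"dr":[0,0,0]},{"delta_pos":[0,0,0],"dr":[0,0,0]}]'
python3 - <<'E'
from h import *
where()
sx=640/450
for p,s in [((188,343),(-120,-40,56)),((269,341),(-120,40,56))]: pass
b=save("scene","s3.png")[130:270,240:450]
cv2.imwrite("pics/c3.png",cv2.resize(b,(630,420),interpolation=cv2.INTER_CUBIC)[:,:,::-1])
# contact TCPs along the arc, world, tcp = bar-15n-5t
prev=None
for a in range(0,60,5):
    r=np.radians(a); p=wo((130-150*np.cos(r)-14.7,0,98+150*np.sin(r)-5.8))
    print(a,p, (p-prev)/.03 if prev is not None else ""); prev=p
E
```

```text
t: 5.7
eef_pos: [0.5103, 0.1405, 0.0877]
ee_rot: [-3.141, 0.699, -1.856]
force: [0.2, -0.3, -0.2]
width: 0.0003
gripper_force: 0.0
t 5.7 tcp [0.5103 0.1405 0.0877] stage mm [-36.1276   0.4183  87.7173] 
 tool in stage axes (cols xyz)
 [[-0.7652 -0.0023  0.6438]
 [-0.0021  1.      0.001 ]
 [-0.6438 -0.0006 -0.7652]] 
F [ 0.1876 -0.3435 -0.2434] F stage [-0.2761 -0.2775 -0.2434] w 0.00030939729535929637
0 [0.5111 0.1417 0.0922] 
5 [0.5113 0.1423 0.1053] [0.0054 0.0182 0.4358]
10 [0.5118 0.1439 0.1182] [0.0162 0.0546 0.4325]
15 [0.5126 0.1466 0.131 ] [0.0268 0.0905 0.4259]
20 [0.5137 0.1504 0.1435] [0.0373 0.1258 0.416 ]
25 [0.5151 0.1552 0.1556] [0.0474 0.1601 0.403 ]
30 [0.5169 0.161  0.1672] [0.0572 0.1931 0.3869]
35 [0.5188 0.1677 0.1782] [0.0666 0.2247 0.3679]
40 [0.5211 0.1754 0.1886] [0.0754 0.2546 0.3461]
45 [0.5236 0.1839 0.1983] [0.0837 0.2826 0.3216]
50 [0.5264 0.1931 0.2071] [0.0913 0.3084 0.2947]
55 [0.5293 0.2031 0.2151] [0.0983 0.3318 0.2655]
```

View pics/c3.png

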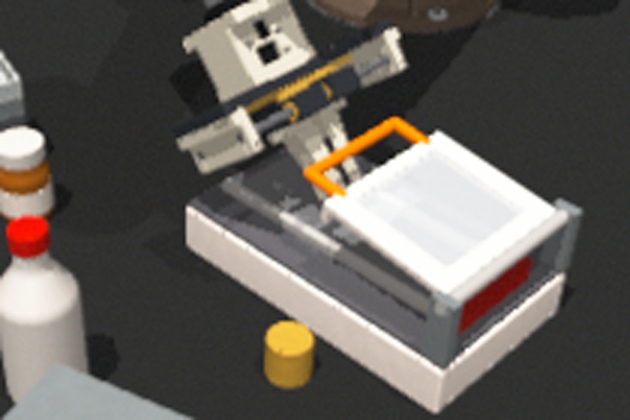

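The closed fingertips sit under the middle of the orange bar (crop ~(345,170)). I'll push it up its arc.

```bash
python3 -m handwheel '[{"delta_pos":[0.03,0.04,0.15],"dr":[0,0,0]},{"delta_pos":[0.005,0.02,0.436],"dr":[0,0,0]},{"delta_pos":[0.016,0.055,0.433],"dr":[0,0,0]},{"delta_pos":[0.027,0.09,0.426],"dr":[0,0,0]},{"delta_pos":[0.037,0.126,0.416],"dr":[0,0,0]},{"delta_pos":[0.047,0.16,0.403],"dr":[0,0,0]},{"delta_pos":[0.057,0.193,0.387],"dr":[0,0,0]}]'
python3 -m handwheel '[{"delta_pos":[0.067,0.225,0.368],"dr":[0,0,0]},{"delta_pos":[0.075,0.255,0.346],"dr":[0,0,0]},{"delta_pos":[0.084,0.283,0.322],"dr":[0,0,0]},{"delta_pos":[0.091,0.308,0.295],"dr":[0,0,0]},{"delta_pos":[0,0,0],"dr":[0,0,0]}]'
python3 - <<'E'
from h import *
where()
T=save("top","t4.png");b=save("scene","s4.png")[130:270,240:450]
cv2.imwrite("pics/c4.png",cv2.resize(b,(630,420),interpolation=cv2.INTER_CUBIC)[:,:,::-1])
for c in ("top","scene"): print(mark_of(c,"cover_bar")[:2])
for a in (40,45,50,55,60):
    r=np.radians(a);p=wo((130-150*np.cos(r),0,98+150*np.sin(r)));print(a,proj("top",p),proj("scene",p))
E
```

```text
t: 6.45
eef_pos: [0.5156, 0.1566, 0.1659]
ee_rot: [3.14, 0.695, -1.86]
force: [-2.3, -8.6, -0.5]
width: 0.0005
gripper_force: 3.8
t: 6.95
eef_pos: [0.5259, 0.1911, 0.2072]
ee_rot: [-3.141, 0.699, -1.858]
force: [-1.0, 0.4, -0.0]
width: -0.0
gripper_force: 0.0
t 6.95 tcp [0.5259 0.1911 0.2072] stage mm [ 16.8535  -0.1488 207.2302] 
 tool in stage axes (cols xyz)
 [[-0.7656 -0.0005  0.6433]
 [-0.0006  1.      0.0001]
 [-0.6433 -0.0003 -0.7656]] 
F [-0.9806  0.4462 -0.0001] F stage [ 0.1493  1.0669 -0.0001] w -2.863318419419654e-05
[]
[{'location': [381.9, 152.1], 'conf': 0.75}, {'location': [355.1, 223.7], 'conf': 0.69}]
40 [266.5934 232.4524] [371.0099 156.3894]
45 [262.0724 231.2476] [374.6906 154.0047]
50 [257.1446 229.9288] [378.7376 152.0299]
55 [251.8506 228.5068] [383.1334 150.4981]
60 [246.2382 226.9942] [387.8556 149.4409]
```

View pics/c4.png

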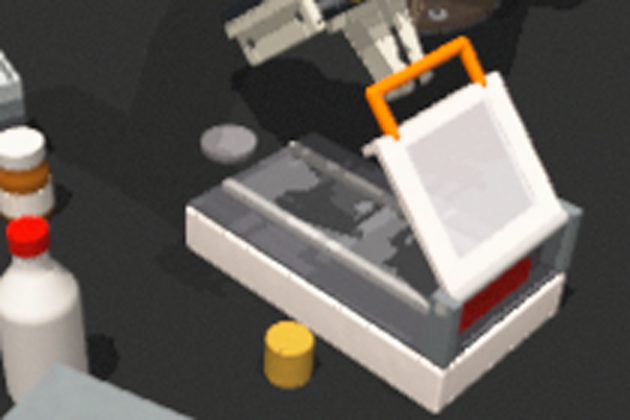

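Cover is up, with the bar at full-image scene px ~(382,152). I'll measure its angle from the orange pixels.

```bash
cat > ang.py <<'E'
from h import *
import sys
def mask(im):
    h=cv2.cvtColor(im,cv2.COLOR_RGB2HSV);return ((h[...,0]>8)&(h[...,0]<22)&(h[...,1]>170)&(h[...,2]>110))
def angle(k):
  for c,box in (("top",(190,330,180,290)),("scene",(340,430,130,180))):
    im=cv2.imread(f"pics/{c[0]}{k}.png")[:,:,::-1].copy();m=mask(im);z=np.zeros_like(m);z[box[2]:box[3],box[0]:box[1]]=m[box[2]:box[3],box[0]:box[1]]
    n,l,s,_=cv2.connectedComponentsWithStats(z.astype(np.uint8),connectivity=8)
    if n<2: print(c,"none");continue
    z=(l==1+np.argmax(s[1:,4])).astype(float)
    best=[]
    for a in np.arange(0,80,1.):
        r=np.radians(a);e=np.array([-np.cos(r),0,np.sin(r)]);h=np.array([130,0,98])
        pts=[h+120*e+[0,-45,0],h+150*e+[0,-45,0],h+150*e+[0,45,0],h+120*e+[0,45,0]]
        q=np.array([proj(c,wo(p)) for p in pts]);S8=8;g=np.zeros((z.shape[0]*S8//2,z.shape[1]*S8//2),np.uint8)
        cv2.polylines(g,[np.round((q+.5)*4).astype(np.int32)],False,255,16)
        g=cv2.resize(g,(z.shape[1],z.shape[0]),interpolation=cv2.INTER_AREA)/255.
        best.append((np.minimum(g,z).sum()/np.maximum(g,z).sum(),a))
    best.sort(reverse=True);print(c,int(z.sum()),best[:4])
if __name__=="__main__":
    for k in sys.argv[1:]: print(k);angle(k)
E
python3 ang.py 1 4
```

```text
1
top 209 [(np.float64(0.4953406304204797), np.float64(8.0)), (np.float64(0.4905534031664036), np.float64(7.0)), (np.float64(0.4866334928684251), np.float64(6.0)), (np.float64(0.486475224420792), np.float64(9.0))]
scene 137 [(np.float64(0.3877318865943298), np.float64(10.0)), (np.float64(0.37006015935674647), np.float64(9.0)), (np.float64(0.3669936940689774), np.float64(11.0)), (np.float64(0.3166297731045933), np.float64(12.0))]
4
top 36 [(np.float64(0.054356097973449084), np.float64(47.0)), (np.float64(0.05394184971920097), np.float64(49.0)), (np.float64(0.05251890765178936), np.float64(48.0)), (np.float64(0.05139586823003908), np.float64(46.0))]
scene 321 [(np.float64(0.5943319750537728), np.float64(51.0)), (np.float64(0.590996106773354), np.float64(49.0)), (np.float64(0.5868833479836203), np.float64(50.0)), (np.float64(0.5690430861190585), np.float64(52.0))]
```

```bash
python3 -m handwheel '[{"delta_pos":[0.032,0.108,0.09],"dr":[0,0,0]},{"delta_pos":[0,0,0],"dr":[0,0,0]}]'
python3 -m handwheel '[{"delta_pos":[0.034,0.114,0.087],"dr":[0,0,0]},{"delta_pos":[0,0,0],"dr":[0,0,0]}]'
python3 - <<'E'
from h import *
where()
save("top","t5.png");save("scene","s5.png");print(mark_of("scene","cover_bar")[:1])
E
python3 ang.py 5
```

```text
t: 7.35
eef_pos: [0.5264, 0.194, 0.2082]
ee_rot: [3.139, 0.698, -1.86]
force: [-1.2, -3.6, -0.7]
width: 0.0004
gripper_force: 1.5
t: 7.55
eef_pos: [0.5275, 0.1976, 0.211]
ee_rot: [3.139, 0.698, -1.86]
force: [-0.4, -3.0, -1.1]
width: 0.0002
gripper_force: 1.6
t 7.55 tcp [0.5275 0.1976 0.211 ] stage mm [ 23.5361   0.1771 211.0102] 
 tool in stage axes (cols xyz)
 [[-0.7662 -0.0004  0.6426]
 [ 0.0008  1.      0.0017]
 [-0.6426  0.0018 -0.7662]] 
F [-0.4119 -2.9555 -1.0557] F stage [-2.9507 -0.4444 -1.0557] w 0.00024958618030878943
[]
5
top 43 [(np.float64(0.08335511982570806), np.float64(52.0)), (np.float64(0.08057729590005028), np.float64(51.0)), (np.float64(0.076323693718531), np.float64(53.0)), (np.float64(0.061758553398194554), np.float64(50.0))]
scene 329 [(np.float64(0.5906229834230765), np.float64(53.0)), (np.float64(0.5840517697896588), np.float64(52.0)), (np.float64(0.5706137229455353), np.float64(54.0)), (np.float64(0.5625235090065617), np.float64(51.0))]
```

```bash
python3 -m handwheel '[{"delta_pos":[0.03,0.1,0.075],"dr":[0,0,0]},{"delta_pos":[0,0,0],"dr":[0,0,0]},{"delta_pos":[0,0,0],"dr":[0,0,0]}]'
python3 -m handwheel '[{"delta_pos":[-0.1,-0.3,-0.27],"dr":[0,0,0]},{"delta_pos":[-0.2,-0.65,-0.3],"dr":[0,0,0]},{"delta_pos":[-0.25,-0.9,0],"dr":[0,0,0]},{"delta_pos":[-0.25,-0.9,0],"dr":[0,0,0]}]'
python3 - <<'E'
from h import *
where()
T=save("top","t6.png");save("scene","s6.png");print(mark_of("scene","cover_bar")[:1])
E
python3 ang.py 6
```

```text
t: 8.0
eef_pos: [0.5285, 0.2009, 0.2135]
ee_rot: [3.14, 0.699, -1.86]
force: [-2.2, -2.4, -1.0]
width: 0.0008
gripper_force: 1.5
t: 8.4
eef_pos: [0.505, 0.1183, 0.1968]
ee_rot: [3.141, 0.7, -1.858]
force: [0.3, 0.5, -0.3]
width: 0.0004
gripper_force: 0.0
t 8.4 tcp [0.505  0.1183 0.1968] stage mm [-58.9492  -0.7583 196.7837] 
 tool in stage axes (cols xyz)
 [[-0.7649 -0.0007  0.6441]
 [-0.0003  1.      0.0008]
 [-0.6441  0.0004 -0.7649]] 
F [ 0.2741  0.4616 -0.3249] F stage [ 0.5205 -0.1317 -0.3249] w 0.00041556741535593415
[{'location': [383.6, 152.9], 'conf': 0.56}]
6
top 182 [(np.float64(0.5420822372585705), np.float64(53.0)), (np.float64(0.528039141889349), np.float64(54.0)), (np.float64(0.37422255526414383), np.float64(52.0)), (np.float64(0.29583462556957796), np.float64(55.0))]
scene 346 [(np.float64(0.572742551566081), np.float64(54.0)), (np.float64(0.5715925715214564), np.float64(53.0)), (np.float64(0.5683606424399741), np.float64(55.0)), (np.float64(0.5507314441024821), np.float64(56.0))]
```

```bash
python3 -m handwheel '[{"delta_pos":[0.1,-0.9,0],"dr":[-3.84,1.13,0]},{"delta_pos":[0.1,-0.9,0],"dr":[-3.84,1.13,0]},{"delta_pos":[0.1,-0.9,0],"dr":[-3.84,1.13,0]},{"delta_pos":[0.1,-0.9,0],"dr":[-3.84,1.13,0]},{"delta_pos":[0.1,-0.9,0],"dr":[-3.84,1.13,0]},{"delta_pos":[0.1,-0.9,0],"dr":[-3.84,1.13,0]},{"delta_pos":[0.1,-0.9,0],"dr":[-3.84,1.13,0]},{"delta_pos":[0.1,-0.9,0],"dr":[-3.84,1.13,0]},{"delta_pos":[0.1,-0.9,0],"dr":[-3.84,1.13,0]},{"delta_pos":[0.1,-0.9,0],"dr":[-3.84,1.13,0]}]' -0.82 20
python3 - <<'E'
from h import *
s=where();print(s["q"])
E
```

```text
t: 9.55
eef_pos: [0.536, -0.1514, 0.1969]
ee_rot: [-3.14, -0.001, -1.858]
force: [0.5, -0.4, -0.9]
width: 0.0744
gripper_force: 0.0
t 9.55 tcp [ 0.536  -0.1514  0.1969] stage mm [-308.6863 -107.0518  196.9406] 
 tool in stage axes (cols xyz)
 [[-1.     -0.0006 -0.0011]
 [-0.0006  1.     -0.0018]
 [ 0.0011 -0.0018 -1.    ]] 
F [ 0.4938 -0.4001 -0.9028] F stage [-0.2433 -0.5871 -0.9028] w 0.0744205875310488
[ 0.0775  0.2024 -0.3229  0.002  -1.0443 -0.3658]
```

```bash
python3 -m handwheel '[{"delta_pos":[0.04,-0.21,0],"dr":[0,0,7.3]},{"delta_pos":[0.04,-0.21,0],"dr":[0,0,7.3]},{"delta_pos":[0.04,-0.21,0],"dr":[0,0,7.3]},{"delta_pos":[0.04,-0.21,0],"dr":[0,0,7.3]},{"delta_pos":[0.04,-0.21,0],"dr":[0,0,7.3]},{"delta_pos":[0.04,-0.21,0],"dr":[0,0,7.3]},{"delta_pos":[0.04,-0.21,0],"dr":[0,0,7.3]},{"delta_pos":[0.04,-0.21,0],"dr":[0,0,7.3]},{"delta_pos":[0.04,-0.21,0],"dr":[0,0,7.3]},{"delta_pos":[0.04,-0.21,0],"dr":[0,0,7.3]}]'
python3 - <<'E'
from h import *
where()
b=save("wrist","w7.png");print(mark_of("wrist","tray_rim")[:1],mark_of("wrist","tray_top")[:1], proj("wrist",(.549,-.2158,.092)))
for sx,sy in ((50,31),(50,-31),(-50,-31),(-50,31)):
    a=np.radians(-33.4);print(np.round(proj("wrist",(.549+(np.cos(a)*sx-np.sin(a)*sy)/1e3,-.2158+(np.sin(a)*sx+np.cos(a)*sy)/1e3,.092))))
cv2.imwrite("pics/c7.png",b[:,:,::-1])
E
```

```text
t: 10.55
eef_pos: [0.5478, -0.2137, 0.1966]
ee_rot: [-3.14, -0.001, -0.579]
force: [0.9, -0.2, -0.3]
width: 0.0798
gripper_force: 0.0
t 10.55 tcp [ 0.5478 -0.2137  0.1966] stage mm [-365.0799 -136.1363  196.5705] 
 tool in stage axes (cols xyz)
 [[-0.287  -0.9579  0.0015]
 [-0.9579  0.287  -0.0013]
 [ 0.0009 -0.0018 -1.    ]] 
F [ 0.92   -0.1771 -0.2561] F stage [ 0.0915 -0.9324 -0.2561] w 0.07975528569355551
[{'location': [321.8, 201.4], 'conf': 0.73}] [{'location': [323.7, 197.0], 'conf': 0.77}] [324.7553 202.3574]
[287. 144.]
[362. 144.]
[359. 255.]
[291. 256.]
```

View pics/c7.png

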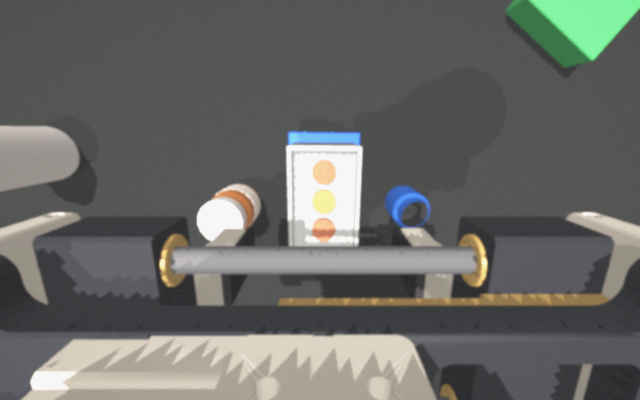

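The tray's rim edges run from (287,146) to (362,146) and lie square to the jaws, within about 2 px of prediction. Jar and case are clear and lower than the tips, so I'll descend and grip.

```bash
python3 -m handwheel '[{"delta_pos":[0,-0.04,-0.65],"dr":[0,0,0]},{"delta_pos":[0,0,-0.65],"dr":[0,0,0]},{"delta_pos":[0,0,-0.65],"dr":[0,0,0]},{"delta_pos":[0,0,-0.65],"dr":[0,0,0]},{"delta_pos":[0,0,-0.65],"dr":[0,0,0]},{"delta_pos":[0,0,0],"dr":[0,0,0]}]'
python3 -m handwheel '[{"delta_pos":[0,0,0],"dr":[0,0,0]},{"delta_pos":[0,0,0],"dr":[0,0,0]},{"delta_pos":[0,0,0],"dr":[0,0,0]},{"delta_pos":[0,0,0],"dr":[0,0,0]},{"delta_pos":[0,0,0],"dr":[0,0,0]}]' 1 25
```

```text
t: 11.3
eef_pos: [0.5453, -0.2148, 0.0965]
ee_rot: [3.14, 0.004, -0.588]
force: [-0.3, 0.6, -0.4]
width: 0.0798
gripper_force: 0.0
t: 11.8
eef_pos: [0.5476, -0.2158, 0.1002]
ee_rot: [-3.14, -0.002, -0.585]
force: [0.7, 2.7, 8.1]
width: 0.0618
gripper_force: 25.0
```

```bash
python3 -m handwheel '[{"delta_pos":[0,0,0.1],"dr":[0,0,0]},{"delta_pos":[0,0,0.15],"dr":[0,0,0]},{"delta_pos":[0,0,0.2],"dr":[0,0,0]},{"delta_pos":[0,0,0.2],"dr":[0,0,0]},{"delta_pos":[0,0,0.2],"dr":[0,0,0]},{"delta_pos":[0,0,0.3],"dr":[0,0,0]},{"delta_pos":[0,0,0.5],"dr":[0,0,0]},{"delta_pos":[0,0,0.6],"dr":[0,0,0]},{"delta_pos":[0,0,0.6],"dr":[0,0,0]},{"delta_pos":[0,0,0],"dr":[0,0,0]}]'
python3 - <<'E'
from h import *
where()
a=save("scene","s8.png")[110:270,180:450]; b=save("wrist","w8.png")
cv2.imwrite("pics/c8.png",np.vstack([cv2.resize(a,(506,300)),cv2.resize(b,(506,300))])[:,:,::-1])
E
```

```text
t: 12.8
eef_pos: [0.5482, -0.2162, 0.1876]
ee_rot: [-3.14, -0.005, -0.584]
force: [0.7, -0.3, -1.8]
width: 0.0615
gripper_force: 25.0
t 12.8 tcp [ 0.5482 -0.2162  0.1876] stage mm [-367.3827 -137.2359  187.6454] 
 tool in stage axes (cols xyz)
 [[-0.2921 -0.9564  0.0004]
 [-0.9564  0.2921 -0.0051]
 [ 0.0048 -0.0019 -1.    ]] 
F [ 0.7373 -0.2807 -1.7591] F stage [-0.0597 -0.7867 -1.7591] w 0.061543946379987544
```

View pics/c8.png

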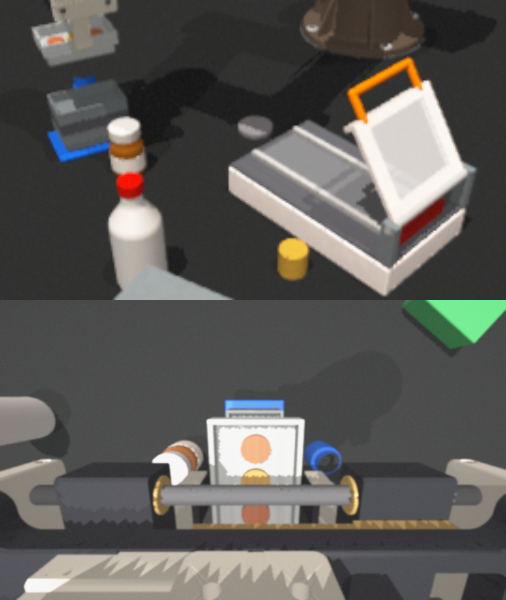

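Only the top tray came up; three grey trays remain in the pile. I'll carry it to the track front, turning −73°.

```bash
python3 -m handwheel '[{"delta_pos":[-0.086,0.715,0],"dr":[0,0,-4.56]},{"delta_pos":[-0.086,0.715,0],"dr":[0,0,-4.56]},{"delta_pos":[-0.086,0.715,0],"dr":[0,0,-4.56]},{"delta_pos":[-0.086,0.715,0],"dr":[0,0,-4.56]},{"delta_pos":[-0.086,0.715,0],"dr":[0,0,-4.56]},{"delta_pos":[-0.086,0.715,0],"dr":[0,0,-4.56]},{"delta_pos":[-0.086,0.715,0],"dr":[0,0,-4.56]},{"delta_pos":[-0.086,0.715,0],"dr":[0,0,-4.56]}]'
python3 -m handwheel '[{"delta_pos":[-0.086,0.715,0],"dr":[0,0,-4.56]},{"delta_pos":[-0.086,0.715,0],"dr":[0,0,-4.56]},{"delta_pos":[-0.086,0.715,0],"dr":[0,0,-4.56]},{"delta_pos":[-0.086,0.715,0],"dr":[0,0,-4.56]},{"delta_pos":[-0.086,0.715,0],"dr":[0,0,-4.56]},{"delta_pos":[-0.086,0.715,0],"dr":[0,0,-4.56]},{"delta_pos":[-0.086,0.715,0],"dr":[0,0,-4.56]},{"delta_pos":[-0.086,0.715,0],"dr":[0,0,-4.56]},{"delta_pos":[0,0,0],"dr":[0,0,0]}]'
python3 - <<'E'
from h import *
where()
b=save("wrist","w9.png")
for s in ((-120,36,56),(-120,-36,56),(118,36,56),(118,-36,56),(-130,80,48),(-130,-80,48)): print(s,np.round(proj("wrist",wo(s))))
cv2.imwrite("pics/c9.png",b[:,:,::-1])
E
```

```text
t: 13.7
eef_pos: [0.5251, -0.0435, 0.1832]
ee_rot: [3.139, 0.0, -1.225]
force: [0.3, -0.2, -2.7]
width: 0.0618
gripper_force: 25.0
t: 14.6
eef_pos: [0.5048, 0.129, 0.1833]
ee_rot: [3.14, -0.001, -1.859]
force: [-0.6, -1.1, -2.3]
width: 0.0615
gripper_force: 25.0
t 14.6 tcp [0.5048 0.129  0.1833] stage mm [-48.7614   2.4941 183.3168] 
 tool in stage axes (cols xyz)
 [[-1.     -0.     -0.0008]
 [-0.      1.      0.0012]
 [ 0.0008  0.0012 -1.    ]] 
F [-0.618  -1.1045 -2.2966] F stage [-1.2345  0.2788 -2.2966] w 0.061469825020237706
(-120, 36, 56) [361. 121.]
(-120, -36, 56) [280. 121.]
(118, 36, 56) [353. 348.]
(118, -36, 56) [287. 348.]
(-130, 80, 48) [409. 110.]
(-130, -80, 48) [232. 110.]
```

View pics/c9.png

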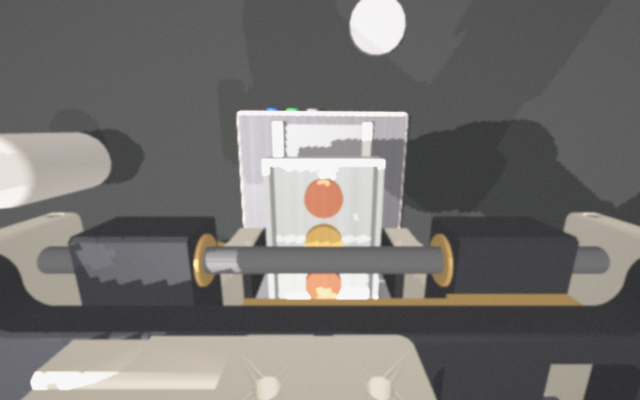

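Stage edges (239..407, row 112) and rails (284, 362) run parallel to the tray (265..384) and centred within ~1 px. Lowering.

```bash
sed -i 's/S=np.array(\[.521,.175,0\])/S=np.array([.519,.1756,0])/' h.py
python3 -m handwheel '[{"delta_pos":[0,0,-0.6],"dr":[0,0,0]},{"delta_pos":[0,0,-0.6],"dr":[0,0,0]},{"delta_pos":[0,0,-0.6],"dr":[0,0,0]},{"delta_pos":[0,0,-0.6],"dr":[0,0,0]},{"delta_pos":[0,0,-0.4],"dr":[0,0,0]},{"delta_pos":[0,0,-0.15],"dr":[0,0,0]},{"delta_pos":[0,0,-0.1],"dr":[0,0,0]},{"delta_pos":[0,0,0],"dr":[0,0,0]}]'
python3 -m handwheel '[{"delta_pos":[0,0,-0.06],"dr":[0,0,0]},{"delta_pos":[0,0,0],"dr":[0,0,0]}]'
python3 -m handwheel '[{"delta_pos":[0,0,-0.06],"dr":[0,0,0]},{"delta_pos":[0,0,0],"dr":[0,0,0]}]'
```

```text
t: 15.45
eef_pos: [0.5056, 0.1273, 0.0931]
ee_rot: [-3.141, 0.0, -1.858]
force: [-0.3, 0.4, -2.4]
width: 0.0615
gripper_force: 25.0
t: 15.65
eef_pos: [0.5056, 0.1275, 0.0916]
ee_rot: [-3.141, 0.001, -1.858]
force: [-1.5, -0.3, -2.9]
width: 0.062
gripper_force: 25.0
t: 15.85
eef_pos: [0.5053, 0.1274, 0.0894]
ee_rot: [-3.142, 0.0, -1.858]
force: [0.5, 0.2, -2.2]
width: 0.0617
gripper_force: 25.0
```

```bash
python3 -m handwheel '[{"delta_pos":[0,0,-0.05],"dr":[0,0,0]},{"delta_pos":[0,0,0],"dr":[0,0,0]}]'
python3 -m handwheel '[{"delta_pos":[0,0,-0.05],"dr":[0,0,0]},{"delta_pos":[0,0,0],"dr":[0,0,0]}]'
```

```text
t: 16.05
eef_pos: [0.5056, 0.1275, 0.0883]
ee_rot: [-3.141, 0.0, -1.858]
force: [-2.2, -0.2, 2.1]
width: 0.0616
gripper_force: 25.0
t: 16.25
eef_pos: [0.5055, 0.1275, 0.0881]
ee_rot: [-3.141, 0.0, -1.858]
force: [-7.5, 0.1, 18.5]
width: 0.0616
gripper_force: 25.0
```

Tray has touched down (18 N). Release, retreat, close and tilt.

```bash
python3 -m handwheel '[{"delta_pos":[0,0,0.05],"dr":[0,0,0]},{"delta_pos":[0,0,0],"dr":[0,0,0]},{"delta_pos":[0,0,0],"dr":[0,0,0]},{"delta_pos":[0,0,0],"dr":[0,0,0]},{"delta_pos":[0,0,0.2],"dr":[0,0,0]},{"delta_pos":[0,0,0.6],"dr":[0,0,0]},{"delta_pos":[0,0,0.7],"dr":[0,0,0]},{"delta_pos":[0,0,0.7],"dr":[0,0,0]},{"delta_pos":[0,0,0.5],"dr":[0,0,0]}]' -0.85 20
python3 -m handwheel '[{"delta_pos":[-0.107,-0.36,0],"dr":[3.84,-1.13,0]},{"delta_pos":[-0.107,-0.36,0],"dr":[3.84,-1.13,0]},{"delta_pos":[-0.107,-0.36,0],"dr":[3.84,-1.13,0]},{"delta_pos":[-0.107,-0.36,0],"dr":[3.84,-1.13,0]},{"delta_pos":[-0.107,-0.36,0],"dr":[3.84,-1.13,0]},{"delta_pos":[-0.107,-0.36,0],"dr":[3.84,-1.13,0]},{"delta_pos":[-0.107,-0.36,0],"dr":[3.84,-1.13,0]},{"delta_pos":[-0.107,-0.36,0],"dr":[3.84,-1.13,0]},{"delta_pos":[-0.107,-0.36,0],"dr":[3.84,-1.13,0]},{"delta_pos":[-0.107,-0.36,0],"dr":[3.84,-1.13,0]}]' 1 20
python3 - <<'E'
from h import *
where()
a=save("scene","s10.png")[110:270,180:450];b=save("top","t10.png")[170:290,200:400]
cv2.imwrite("pics/c10.png",np.vstack([cv2.resize(a,(500,296)),cv2.resize(b,(500,300))])[:,:,::-1])
E
python3 ang.py 10
```

```text
t: 17.15
eef_pos: [0.5058, 0.1275, 0.1706]
ee_rot: [-3.141, 0.001, -1.858]
force: [-0.5, -0.6, -0.7]
width: 0.0813
gripper_force: 0.0
t: 18.15
eef_pos: [0.4737, 0.0189, 0.1699]
ee_rot: [-3.139, 0.702, -1.856]
force: [-0.6, 0.1, -0.9]
width: 0.0067
gripper_force: 0.0
t 18.15 tcp [0.4737 0.0189 0.1699] stage mm [-163.151    -1.0732  169.8856] 
 tool in stage axes (cols xyz)
 [[-0.7635 -0.0011  0.6458]
 [-0.0019  1.     -0.0005]
 [-0.6458 -0.0016 -0.7635]] 
F [-0.6084  0.1146 -0.8654] F stage [-0.0629  0.6159 -0.8654] w 0.006676977735912514
10
top 179 [(np.float64(0.5499857630979499), np.float64(53.0)), (np.float64(0.522), np.float64(54.0)), (np.float64(0.38503201640049606), np.float64(52.0)), (np.float64(0.29877828816045787), np.float64(55.0))]
scene 345 [(np.float64(0.573615741782405), np.float64(53.0)), (np.float64(0.566876455217431), np.float64(54.0)), (np.float64(0.5627842755035738), np.float64(52.0)), (np.float64(0.5619851438055335), np.float64(55.0))]
```

View pics/c10.png

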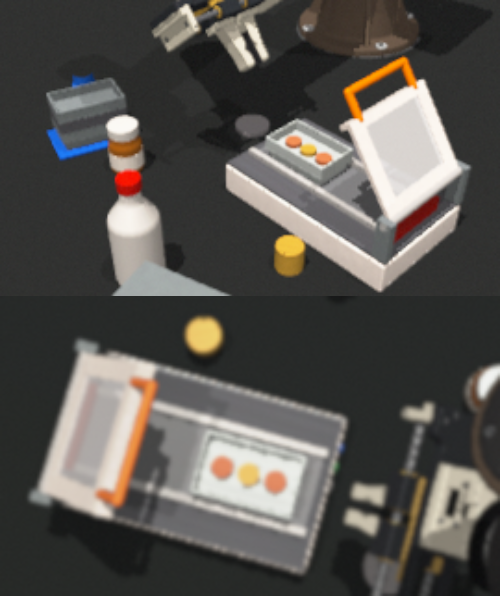

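Tray sits between the rails, straight and level; the cover still stands. Going down behind it.

```bash
python3 -m handwheel '[{"delta_pos":[0,0,-0.6],"dr":[0,0,0]},{"delta_pos":[0,0,-0.6],"dr":[0,0,0]},{"delta_pos":[0,0,-0.6],"dr":[0,0,0]},{"delta_pos":[0,0,-0.6],"dr":[0,0,0]},{"delta_pos":[0,0,-0.6],"dr":[0,0,0]},{"delta_pos":[0.063,0.22,0],"dr":[0,0,0]},{"delta_pos":[0.095,0.32,0],"dr":[0,0,0]},{"delta_pos":[0.095,0.32,0],"dr":[0,0,0]},{"delta_pos":[0.095,0.32,0],"dr":[0,0,0]},{"delta_pos":[0,0,0],"dr":[0,0,0]}]'
python3 - <<'E'
from h import *
where()
E
```

```text
t: 19.25
eef_pos: [0.4843, 0.0563, 0.0799]
ee_rot: [-3.14, 0.699, -1.855]
force: [0.0, 0.5, 0.0]
width: 0.0005
gripper_force: 0.0
t 19.25 tcp [0.4843 0.0563 0.0799] stage mm [-124.2614   -0.6117   79.9106] 
 tool in stage axes (cols xyz)
 [[-0.7653 -0.0025  0.6436]
 [-0.0025  1.      0.0009]
 [-0.6436 -0.001  -0.7653]] 
F [0.0003 0.5163 0.0439] F stage [0.4951 0.1464 0.0439] w 0.0005457248682630254
```

```bash
python3 -m handwheel '[{"delta_pos":[0.052,0.176,0],"dr":[0,0,0]},{"delta_pos":[0.052,0.176,0],"dr":[0,0,0]},{"delta_pos":[0.052,0.176,0],"dr":[0,0,0]},{"delta_pos":[0.052,0.176,0],"dr":[0,0,0]},{"delta_pos":[0.052,0.176,0],"dr":[0,0,0]},{"delta_pos":[0.052,0.176,0],"dr":[0,0,0]},{"delta_pos":[0.052,0.176,0],"dr":[0,0,0]},{"delta_pos":[0.052,0.176,0],"dr":[0,0,0]},{"delta_pos":[0.052,0.176,0],"dr":[0,0,0]},{"delta_pos":[0.052,0.176,0],"dr":[0,0,0]}]'
python3 -m handwheel '[{"delta_pos":[0.052,0.176,0],"dr":[0,0,0]},{"delta_pos":[0.052,0.176,0],"dr":[0,0,0]},{"delta_pos":[0.052,0.176,0],"dr":[0,0,0]},{"delta_pos":[0.052,0.176,0],"dr":[0,0,0]},{"delta_pos":[0.052,0.176,0],"dr":[0,0,0]},{"delta_pos":[0.052,0.176,0],"dr":[0,0,0]},{"delta_pos":[0.052,0.176,0],"dr":[0,0,0]},{"delta_pos":[0.052,0.176,0],"dr":[0,0,0]},{"delta_pos":[0.052,0.176,0],"dr":[0,0,0]},{"delta_pos":[0,0,0],"dr":[0,0,0]}]'
python3 - <<'E'
from h import *
where()
save("top","t11.png");b=save("scene","s11.png")[130:260,270:450]
cv2.imwrite("pics/c11.png",cv2.resize(b,(630,455),interpolation=cv2.INTER_CUBIC)[:,:,::-1])
E
```

```text
t: 20.25
eef_pos: [0.4994, 0.108, 0.0789]
ee_rot: [3.14, 0.699, -1.859]
force: [-0.4, -1.5, 1.8]
width: 0.0001
gripper_force: 1.0
t: 21.25
eef_pos: [0.5135, 0.1559, 0.0789]
ee_rot: [3.14, 0.699, -1.858]
force: [0.6, 0.9, -0.4]
width: 0.0007
gripper_force: 0.0
t 21.25 tcp [0.5135 0.1559 0.0789] stage mm [-20.4217  -0.2874  78.9204] 
 tool in stage axes (cols xyz)
 [[-0.7654 -0.0013  0.6435]
 [-0.0004  1.      0.0015]
 [-0.6435  0.0009 -0.7654]] 
F [ 0.5541  0.9194 -0.3921] F stage [ 1.039  -0.2702 -0.3921] w 0.0007228776408821844
```

View pics/c11.png

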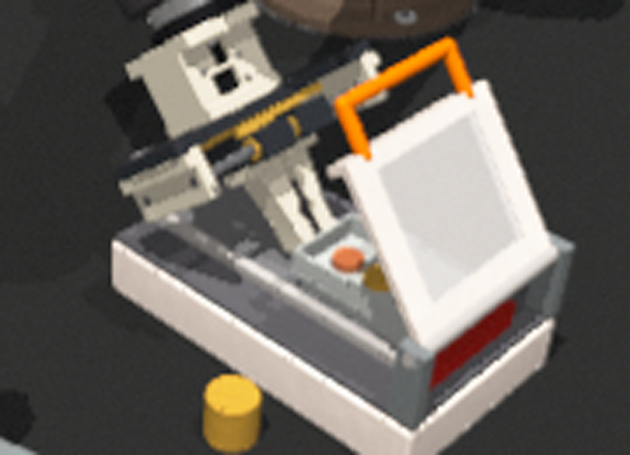

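The tray slides straight under the cover, with the gripper clear of it. Finishing slowly, watching the force.

```bash
python3 -m handwheel '[{"delta_pos":[0.024,0.08,0],"dr":[0,0,0]},{"delta_pos":[0.024,0.08,0],"dr":[0,0,0]},{"delta_pos":[0.024,0.08,0],"dr":[0,0,0]},{"delta_pos":[0.024,0.08,0],"dr":[0,0,0]},{"delta_pos":[0.024,0.08,0],"dr":[0,0,0]},{"delta_pos":[0.024,0.08,0],"dr":[0,0,0]},{"delta_pos":[0,0,0],"dr":[0,0,0]}]'
for i in 1; do python3 -m handwheel '[{"delta_pos":[0.014,0.048,0],"dr":[0,0,0]},{"delta_pos":[0,0,0],"dr":[0,0,0]}]'; done
python3 -m handwheel '[{"delta_pos":[0.014,0.048,0],"dr":[0,0,0]},{"delta_pos":[0,0,0],"dr":[0,0,0]}]'
```

```text
t: 22.05
eef_pos: [0.5178, 0.1699, 0.0789]
ee_rot: [3.141, 0.699, -1.858]
force: [0.9, 0.5, -0.1]
width: 0.0005
gripper_force: 0.1
t: 22.25
eef_pos: [0.5181, 0.171, 0.0789]
ee_rot: [3.141, 0.699, -1.859]
force: [-0.0, -1.2, -0.6]
width: 0.0006
gripper_force: 0.3
t: 22.45
eef_pos: [0.5186, 0.1724, 0.0789]
ee_rot: [3.14, 0.699, -1.859]
force: [0.7, -0.9, -0.9]
width: 0.0005
gripper_force: 0.4
```

```bash
python3 -m handwheel '[{"delta_pos":[0.014,0.048,0],"dr":[0,0,0]},{"delta_pos":[0,0,0],"dr":[0,0,0]}]'
python3 -m handwheel '[{"delta_pos":[0.014,0.048,0],"dr":[0,0,0]},{"delta_pos":[0,0,0],"dr":[0,0,0]}]'
python3 -m handwheel '[{"delta_pos":[0.014,0.048,0],"dr":[0,0,0]},{"delta_pos":[0,0,0],"dr":[0,0,0]}]'
```

```text
t: 22.65
eef_pos: [0.519, 0.1739, 0.0789]
ee_rot: [3.141, 0.699, -1.859]
force: [-0.6, -0.4, -0.0]
width: 0.0002
gripper_force: 0.4
t: 22.85
eef_pos: [0.5194, 0.1752, 0.0788]
ee_rot: [3.141, 0.698, -1.859]
force: [-0.1, -2.0, 0.2]
width: 0.0003
gripper_force: 1.0
t: 23.05
eef_pos: [0.5197, 0.1757, 0.0787]
ee_rot: [3.141, 0.697, -1.858]
force: [-2.0, -6.7, 2.7]
width: 0.0004
gripper_force: 3.9
```

Force is rising, so this is the stop, where expected (TCP x ≈ 0). One more firm step, then back off and look.

```bash
python3 -m handwheel '[{"delta_pos":[0.014,0.048,0],"dr":[0,0,0]},{"delta_pos":[0,0,0],"dr":[0,0,0]}]'
python3 -m handwheel '[{"delta_pos":[-0.04,-0.12,0],"dr":[0,0,0]},{"delta_pos":[-0.1,-0.35,0],"dr":[0,0,0]},{"delta_pos":[-0.24,-0.8,0],"dr":[0,0,0]},{"delta_pos":[-0.24,-0.8,0],"dr":[0,0,0]},{"delta_pos":[-0.24,-0.8,0],"dr":[0,0,0]},{"delta_pos":[-0.24,-0.8,0.2],"dr":[0,0,0]},{"delta_pos":[-0.24,-0.8,0.6],"dr":[0,0,0]},{"delta_pos":[-0.24,-0.8,0.6],"dr":[0,0,0]},{"delta_pos":[0,0,0.6],"dr":[0,0,0]},{"delta_pos":[0,0,0.3],"dr":[0,0,0]}]'
python3 - <<'E'
from h import *
where()
a=save("scene","s12.png")[130:260,190:450];b=save("top","t12.png")[170:290,200:400]
cv2.imwrite("pics/c12.png",np.vstack([cv2.resize(a,(500,250)),cv2.resize(b,(500,300))])[:,:,::-1])
f=lambda s:np.round((proj("top",wo(s))-[200,170])*2.5)
print("home rim near corners in crop",f((18,31,80)),f((18,-31,80)))
E
python3 ang.py 12
```

```text
t: 23.25
eef_pos: [0.5198, 0.1761, 0.0786]
ee_rot: [-3.141, 0.696, -1.857]
force: [-5.3, -13.1, 5.3]
width: 0.0001
gripper_force: 7.1
t: 24.25
eef_pos: [0.4732, 0.0191, 0.1493]
ee_rot: [-3.14, 0.699, -1.858]
force: [0.5, 1.0, -1.0]
width: 0.0002
gripper_force: 0.0
t 24.25 tcp [0.4732 0.0191 0.1493] stage mm [-163.042    -0.5801  149.3164] 
 tool in stage axes (cols xyz)
 [[-0.7654  0.0006  0.6435]
 [-0.0002  1.     -0.0012]
 [-0.6435 -0.0011 -0.7654]] 
F [ 0.4983  0.9983 -0.9903] F stage [ 1.0988 -0.1943 -0.9903] w 0.00020905582202609298
home rim near corners in crop [168. 192.] [186. 129.]
12
top 174 [(np.float64(0.5307876166628728), np.float64(53.0)), (np.float64(0.5163409751008092), np.float64(54.0)), (np.float64(0.364494115569459), np.float64(52.0)), (np.float64(0.30750196001568014), np.float64(55.0))]
scene 344 [(np.float64(0.5753740757073851), np.float64(53.0)), (np.float64(0.5686058604025203), np.float64(54.0)), (np.float64(0.5642450707952892), np.float64(52.0)), (np.float64(0.5634391582706805), np.float64(55.0))]
```

View pics/c12.png

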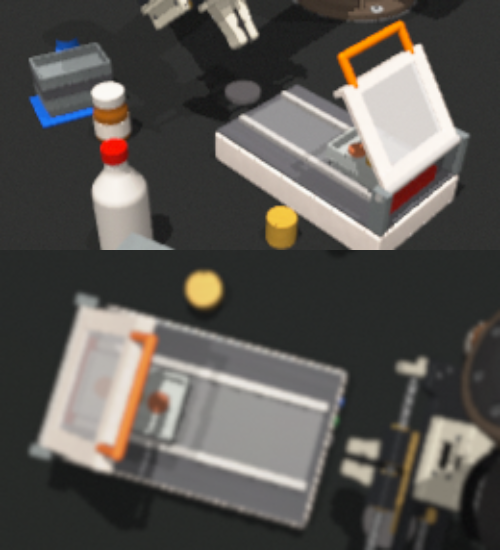

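Tray's near rim lies where home predicts to within calibration error (~1.5 px), and a 14 N push no longer moved it. The cover is at ~54°, the pile and bystanders are undisturbed, and the robot is clear.

```bash
python3 -c "
from station import *
print(job_done())"
```

```text
the job is handed in; nothing more can be done
None
```

The job is handed in: the cover stands at about 54°, the specimen tray was pushed to a firm stop at its home position by the red back stop, and the other three trays and the bystanders look undisturbed in the last pictures; it took about 24 s of the 67 s allowed.

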